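Hang the wash basket on the empty branch of the drip carousel

ROBOT

A 6-joint arm with a two-finger parallel gripper is mounted at the origin on a cart in front of the work surface, level with it; the furniture and walls round the work are solid. World frame = base frame: x ahead of the robot, y to its left, z up, the work surface at z = 0. Lengths are in mm, angles in rad, forces in N, time in s.
With the tool pointing down it reaches from about 275 to 750 mm from the base axis. Payload 10.2 kg.
Tool frame: the origin (TCP) lies between the finger pads; the fingertips stand 22 mm ahead of it and the grasp point (between the pads) lies 3 mm ahead of it (ctrl.nose_length is the distance from the TCP to the fingertips, in mm); y points along the fingers, z is the direction in which the jaws open and shut, and the axes are right-handed (so a half turn about y gives the same grasp; the last joint's range is limited). The gripper opens to 85 mm and grips with 20 to 120 N. Pads are 22 mm wide; open, the fingers measure 114 mm over their backs; the gripper's body (76 mm by 85 mm) begins 54 mm behind the grasp point. The pads swing forward as they close: fully open they stand 13 mm farther back than shut.
Start: joints at [1.116, 0.313, 1.498, -0, 1.331, -0.223], TCP at [120.621, 510.962, 253.294] pointing down, gripper open.
Joint ranges: [-2.94, 2.94], [-0.97, 2.17], [0.19, 2.56], [-1.23, 4.37], [0.02, 3.11], [-2.88, 2.88]. Speed limits (rad/s): [2.39, 2.39, 3.01, 3.14, 3.14, 3.14].

INTERFACE

Orientations are given as a unit quaternion [w, x, y, z].
In Python, from rig import ctrl, eyes, models gives the robot as it stands.
- The arm moves only by the shell command python3 -m crank 'ROWS' [FORCE]. ROWS is JSON, a list of rows, each an object with "dp": the shift along the tool's x, y, z in mm, a list of three; "roll": the turn about the tool's y in rad; "gripper": the closure in counts, from 0 (fully open) to 255 (shut). A call has 1 to 10 rows; each row is the pose to reach, as a shift and turn from the pose commanded when the call began, along the tool's axes at that moment; what a row does not reach only later rows make up. A row lasts 1/12 s, in which the tool goes at most 41.7 mm and 7.16 degrees, less where a joint would pass 70% of its speed; a pose out of reach is approached as far as the arm can. A call with a gripper value outside its range is refused whole. The fingers move at their own pace and stop on an object; FORCE is the grip in N (left out, the last holds). Time passes only in rows, so rows that repeat a pose let the fingers close. It gives the time, the measured TCP pose, the force and the opening at its end, in the units of the state.
- ctrl.sense(): the state, without advancing time (a new reading comes with each control period).
- eyes.capture(name): name is "scene" or "top"; returns a dict with "color" (480x640x3 uint8, red, green, blue), "fx", "fy", "cx", "cy" (pixels), "distortion" ([k1, k2, p1, p2, k3] as OpenCV has them; the pictures are not rectified), "R" (3x3) and "t" (3): a world point X has camera coordinates R X + t. Camera axes: x right, y down, z forward; pixel columns grow to the right and rows downward; lengths in mm; the calibration is good to about 2 mm. A picture is of the moment at which its call begins. There is no depth.
- ctrl.finish_job(): hands the job in, once; it reports no verdict.
Trained networks look in a picture, given as the dict that the camera call returned (one of the last four; its "shot" number tells which), for a name from the list of things; names that differ only in an ending like _2 or _b are one class to them, and where a whole thing is asked for, a point or a joint stands for the part that bears it (a point fixed in the world has none). Each returns a list of dicts, best first, with "confidence" (0 to 1); they miss things now and then, are a little off and sometimes report something else, mostly with a low value. They report only what shows in the picture. A call takes as long as a camera call. They do not tell look-alikes from the thing itself.
- models.spot_in(picture, label): "extent" ([centre column, centre row, width, height] in pixels, round what is visible of it).
- models.spot_point(picture, label): "centre" ([column, row] in pixels: a listed point, or the origin of a listed thing).
The state is a dict: "time_s": time; "joints": joint angles; "dq": joint speeds; "tau": joint torques, N m; "eef_pos": TCP position; "ee_rot": TCP orientation; "force": force on the tool from outside, world axes, zero at the start; "wrist_torque": the same for the moment, N m; "grip_width": opening from 0.0 (shut) to 1.0 (fully open).
Only numpy, scipy, OpenCV 4.12 (cv2) and the standard library are available. Lean on these libraries where they do the work, as an engineer would, in place of code of your own. Each camera call takes 0.05 s, during which the arm holds its last target. There are 200 camera calls.

TASK

Turn the drip carousel by the knob on top until its empty branch stands over the pointer on the base. Then take the wash basket standing on the bench by its tab, thread its eye over that branch and push it gently inward, feeling your way, past the sprung catch until it sits home against the stop collar. Let it hang there with the branch still over the pointer, force nothing, and leave the dishes and the timer where they are.

Things in the scene. Friction and masses are not known exactly. Their poses are not given: they have to be found in the camera images.
- stand: Round grey base of the carousel, 150 mm across, 24 mm high, fixed on the bench. Origin under its centre, on the vertical axis of the carousel, at bench height; z up. Its -x axis points to the loading side, where a small steel pointer nib (10 mm wide) sticks out of the rim to 95 mm from the centre, 12 mm high.
- carousel (a joint): Angle of the rotating part on the base, rad, counter-clockwise from above positive; 0 (or a whole turn) = empty branch exactly over the pointer. No end stops; it stays where left; turning takes 0.06 to 0.15 N m. A column of radius 12 mm carries three level steel branches 120 degrees apart; two carry identical white baskets, fixed there, the third is empty.
- knob (a point): Middle of the black bar-shaped knob on top of the column, on the axis, 181 mm above the bench: 44 mm long, 12 mm thick, 34 mm high (z 164 to 198 mm). It turns with the carousel; its x axis is the knob's length and the empty branch points along -x.
- branch_root (a point): Point on the carousel's axis at the height of the branches' top faces (150 mm above the bench); turns with it; the empty branch runs from here along -x. A dark stop collar (22 mm wide, 24 high, 8 thick) is clamped on the branch; its outer face is 46 to 74 mm from the axis, where exactly is not measured. It stops the eye hard; load it with no more than 15 N.
- branch_tip (a point): Middle of the top edge at the outer end of the empty branch, 123 mm from the axis, 150 mm above the bench. The branch is a steel bar 8 mm wide, 10 mm high, flat on top, with a slightly narrower nose; its top is free from here to the catch (see branch_mid).
- holder: Loose white wash basket, 40 to 90 g, 137 mm high, standing on the bench. Origin under its centre, z up. Basket 44 mm across, 40 high; two straps rise to an eye 8 mm thick (x), 25.6 wide (y), z 68 to 95 mm, with a window 13.6 mm wide (y), z 73 to 88 mm, open along x; above it the tab. The branch passes through the window along the basket's x axis (either way round).
- eye (a point): Middle of the upper edge of the window, 88 mm above the basket's underside; when the basket hangs this point lies on the branch's top face, and when home it lies 4 to 7 mm outside the collar's face.
- tab (a point): Where to grip: the tab above the eye, 14 mm thick (y), 18 mm long (x), from z 103 to 137 mm above the basket's underside, on a neck 8 mm long (x); this point is at 122 mm. Grip across y from above with the fingertips not lower than 103 mm.
- dish_a: Closed culture dish, 60 mm across, 15 mm high, origin under its centre; a bystander, farther away and to the left.
- dish_b: Closed culture dish, 60 mm across, 15 mm high, origin under its centre; a bystander in front of the carousel.
- timer: Small white bench timer, 33x52x47 mm, origin under its centre; a bystander.
- branch_mid (a point): Point on the empty branch's top, 85 mm from the axis. Near it a sprung wedge, the catch, 6 mm wide, stands up from the branch: toe 40 mm outside the collar's face, rising inward to 8 mm high at 12 mm from it; it shifts with the collar. Pushed inward, the eye presses the catch down (push 1 to 5 N); it jumps up behind the eye, which then has 3 mm of play before the collar.
Not all that is in view belongs to the job. What is shaped like the holder but blue is not meant.

How it is judged (in metres and radians):
On the way, in this order (a step that is already met when the one before it is completed fails the run):
1. the empty branch stands over the pointer (its tip within 12 mm to either side), the basket not yet on it (x of branch_tip in the frame of stand below -0.1 m and y of branch_tip in the frame of stand between -0.012 and 0.012 m and distance between eye and branch_root above 0.125 m), for 0.3 s.
2. the eye is threaded on the branch, at least 18 mm in from its tip (x of eye in the frame of branch_root between -0.105 and -0.03 m and y of eye in the frame of branch_root between -0.006 and 0.006 m and z of eye in the frame of branch_root between -0.003 and 0.008 m), for 0.1 s.
At the end, for the whole second after the job is handed in: The basket hangs upright and settled (tilt below 0.2 rad, speed below 0.15 m/s) inside the catch of the empty branch: the eye point 40 to 83 mm from the axis, within 6 mm of the branch's middle, at most 1.5 mm above its top (not on the catch); branch tip within 15 mm sideways of the pointer's line (x of eye in the frame of branch_root between -0.083 and -0.04 m and y of eye in the frame of branch_root between -0.006 and 0.006 m and z of eye in the frame of branch_root between -0.003 and 0.0015 m and angle between holder's own z axis and vertical below 0.2 rad and linear speed of holder below 0.15 m/s and x of branch_tip in the frame of stand below -0.1 m and y of branch_tip in the frame of stand between -0.015 and 0.015 m); the robot touches nothing.
It fails at once if the basket is forced against the carousel with more than 15 N (contact force between holder and stand above 15 N).
It fails at once if a dish or the timer is moved more than 15 mm (distance of any of dish_a, dish_b, timer from where it was at the start of the episode above 0.015 m).
It also fails if it takes over 70 s, if anything falls off the work surface, if the arm or the gripper's body presses on something with over 40 N, if the wrist force passes 120 N, or if a joint passes its speed limit or range.

## Working session

There is one attempt and no reset: what is moved stays moved. The work goes in short steps, Python scripts to look and compute and a shell command to move; the robot and the scene stay as the last step left them, time stands still between calls to the robot, and variables do not carry over. Pictures are saved under pics/ and viewed, about 8 in all and at most 12, crops included, and the job is handed in when it is done.

```bash
mkdir -p pics
cat > h.py <<'E'
import numpy as np,cv2
from rig import ctrl,eyes,models
def cam(p): return np.array([[p['fx'],0,p['cx']],[0,p['fy'],p['cy']],[0,0,1.]]),np.array(p['distortion'],float),np.array(p['R'],float),np.array(p['t'],float)
def ray(p,px):
    K,D,R,t=cam(p); u=cv2.undistortPoints(np.array([[px]],float),K,D)[0,0]
    d=R.T@np.array([u[0],u[1],1]); return -R.T@t,d/np.linalg.norm(d)
def atz(p,px,z):
    o,d=ray(p,px); return o+d*(z-o[2])/d[2]
def tri(obs):
    A=np.zeros((3,3));b=np.zeros(3)
    for p,px in obs:
        o,d=ray(p,px);M=np.eye(3)-np.outer(d,d);A+=M;b+=M@o
    X=np.linalg.solve(A,b); return X,[float(np.linalg.norm(np.cross(X-ray(p,px)[0],ray(p,px)[1]))) for p,px in obs]
def proj(p,X):
    K,D,R,t=cam(p); return cv2.projectPoints(np.array([X],float),cv2.Rodrigues(R)[0],t,K,D)[0].reshape(2)
def save(p,n): cv2.imwrite('pics/'+n,cv2.cvtColor(p['color'],cv2.COLOR_RGB2BGR))
E
python3 - <<'E'
from h import *
np.set_printoptions(precision=1,suppress=True)
s=eyes.capture('scene');t=eyes.capture('top');save(s,'s1.png');save(t,'t1.png')
Z=dict(stand=0,knob=181,branch_root=150,branch_tip=150,branch_mid=150,holder=0,eye=88,tab=122,dish_a=0,dish_b=0,timer=0)
for n,z in Z.items():
    for nm,p in(('s',s),('t',t)):
        for r in models.spot_point(p,n)[:3]: print(n,nm,np.array(r['centre']),round(r['confidence'],2),atz(p,r['centre'],z))
print(ctrl.sense(),ctrl.nose_length)
for p in (s,t): print(-p['R'].T@p['t'])
E
```

```text
stand t [401.9 201.5] 0.62 [588.5  85.5   0. ]
stand t [265.1 185.2] 0.57 [617.4 338.8   0. ]
knob t [417.8 172.8] 0.86 [599.   80.3 181. ]
branch_root t [414.5 178.4] 0.72 [597.3  81.5 150. ]
branch_tip t [461.5 118.9] 0.72 [697.8   3.1 150. ]
branch_mid t [446.3 136.8] 0.66 [667.   28.9 150. ]
holder s [271.9 277.4] 0.94 [439.3 292.1   0. ]
holder s [250.5 323.7] 0.73 [338.9 206.    0. ]
holder s [309.1 268.4] 0.66 [517.9 270.3   0. ]
holder t [297.8 238.9] 0.9 [517.3 276.3   0. ]
holder t [334.6 333.8] 0.63 [345.4 207.2   0. ]
holder t [283.8 278.1] 0.61 [445.1 300.7   0. ]
eye s [247.3 289. ] 0.9 [343.4 210.6  88. ]
eye s [309.9 233.7] 0.85 [525.5 275.7  88. ]
eye s [271.5 242.6] 0.56 [447.5 296.8  88. ]
eye t [288.1 232.1] 0.86 [517.4 287.1  88. ]
eye t [333.2 333.6] 0.84 [348.3 209.3  88. ]
tab s [246.3 273.6] 0.97 [346.9 214.4 122. ]
tab s [266.6 230.5] 0.9 [439.6 298.3 122. ]
tab s [304.7 220.2] 0.87 [518.2 282.2 122. ]
tab t [295.  227.7] 0.8 [520.  273.2 122. ]
tab t [280.9 274.9] 0.72 [442.7 294.8 122. ]
tab t [336.9 337.7] 0.72 [342.8 203.2 122. ]
dish_a s [326.8 235.4] 0.85 [611.  337.4  -0. ]
dish_a t [266.6 190.6] 0.82 [607.1 335.7   0. ]
dish_a t [440.7 285. ] 0.69 [435.3  15.1   0. ]
dish_b s [326.8 235.4] 0.85 [611.  337.4  -0. ]
dish_b t [266.6 190.6] 0.82 [607.1 335.7   0. ]
dish_b t [440.7 285. ] 0.69 [435.3  15.1   0. ]
timer s [282.3 226.4] 0.78 [546.2 422.4   0. ]
timer t [219.2 217.5] 0.95 [556.1 423.    0. ]
{'time_s': 1.2, 'joints': array([ 1.1,  0.3,  1.5, -0. ,  1.3, -0.2]), 'dq': array([-0.,  0., -0., -0.,  0., -0.]), 'tau': array([  0. , -41.2, -26. ,   0. ,   0. ,  -0. ]), 'eef_pos': array([120.6, 511. , 253.3]), 'ee_rot': array([-0.7,  0.7, -0.1,  0.1]), 'force': array([ 0.5, -0.1, -0.3]), 'wrist_torque': array([-0.,  0.,  0.]), 'grip_width': 0.9991026225153687} 22.0
[  19.6 -500.1  858.5]
[ 377.5  204.9 1091.5]
```

View pics/s1.png

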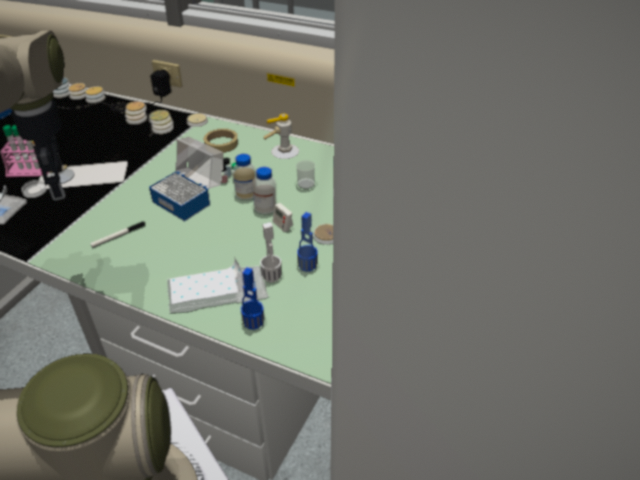

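View pics/t1.png

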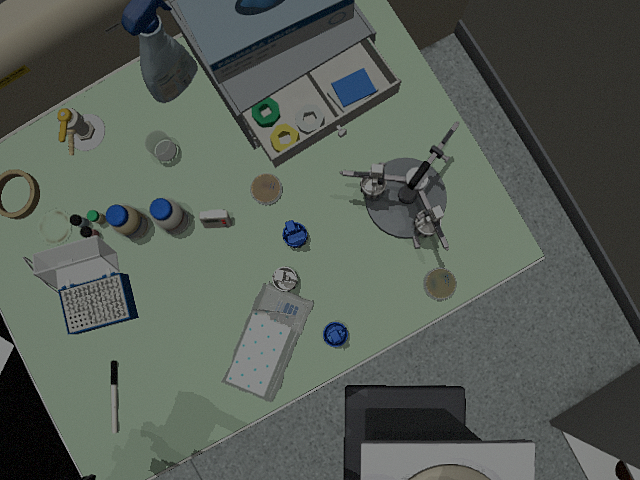

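The scene view shows the white basket at (270,262) and blue look-alikes at (307,250) and (250,305). A grey panel hides the carousel. The top view shows the carousel at (405,195) with its empty branch pointing up-right to about (458,123), and the white basket at (285,278). Next I'll zoom in on the carousel and the basket.

Run:
```python
import cv2,numpy as np
t=cv2.imread('pics/t1.png');s=cv2.imread('pics/s1.png')
a=cv2.resize(t[110:250,330:470],(600,600),interpolation=cv2.INTER_CUBIC)
b=cv2.resize(t[250:310,255:315],(200,200),interpolation=cv2.INTER_CUBIC)
c=cv2.resize(s[215:285,240:290],(200,280),interpolation=cv2.INTER_CUBIC)
o=np.zeros((600,800,3),np.uint8);o[:,:600]=a;o[:200,600:]=b;o[250:530,600:]=c
cv2.imwrite('pics/c1.png',cv2.convertScaleAbs(o,alpha=1.5))
```

```text
(no output)
```

View pics/c1.png

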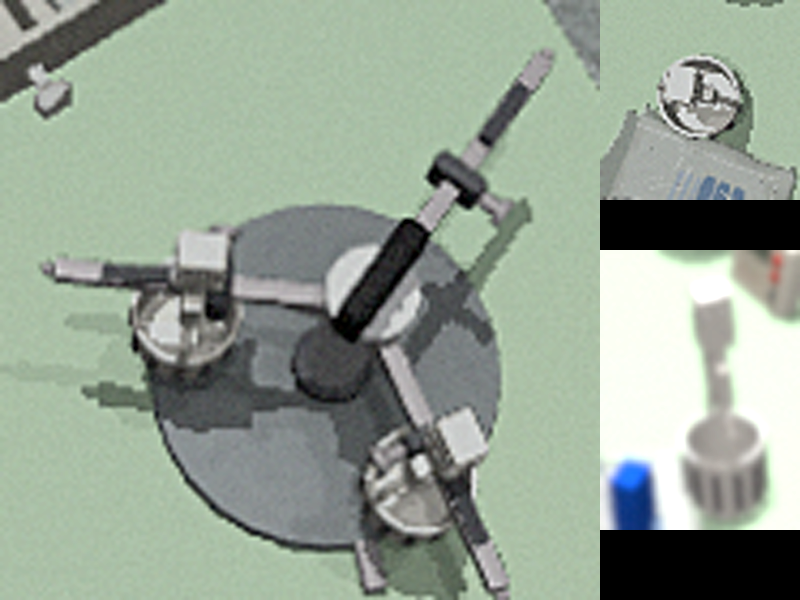

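The crop shows the nib at about (417,244) px, the collar at (437,151), the branch tip at (457,123) and the knob bar lying along the branch. Now the geometry, and a larger view of the basket to get its yaw.

Run:
```python
from h import *
np.set_printoptions(precision=1,suppress=True)
t=eyes.capture('top');s=eyes.capture('scene')
f=lambda x,y:(330+x*140/600,110+y*140/600)
C=lambda x,y,z:atz(t,f(x,y),z)[:2]
# disc ellipse fit by hand-picked rim points at z=24
rim=np.array([C(*q,24) for q in [(325,205),(232,228),(500,378),(478,290),(340,548),(240,510),(165,400)]])
A=np.c_[2*rim,np.ones(len(rim))];sol=np.linalg.lstsq(A,(rim**2).sum(1),rcond=None)[0]
print('disc',sol[:2],np.sqrt(sol[2]+sol[0]**2+sol[1]**2))
print('nib end',C(374,590,12),'tip',C(545,52,150),'collar',C(457,178,160))
k1,k2=C(414,222,198),C(348,338,198);print('knob ends',k1,k2,(k1+k2)/2,np.linalg.norm(k1-k2),np.degrees(np.arctan2(*(k1-k2)[::-1])))
for n in ('tab','eye','holder'):
    O=[]
    for p in(s,t):
        q=[r['centre'] for r in models.spot_point(p,n) if np.linalg.norm(atz(p,r['centre'],dict(tab=122,eye=88,holder=0)[n])[:2]-[444,297])<25]
        if q:O.append((p,q[0]))
    print(n,len(O), tri(O) if len(O)>1 else '')
im=lambda p,x,y,w,h,W,H:cv2.resize(p['color'][y:y+h,x:x+w],(W,H),interpolation=cv2.INTER_CUBIC)
o=np.hstack([im(t,262,256,46,46,400,400),im(s,250,216,40,70,229,400)])
cv2.imwrite('pics/c2.png',cv2.convertScaleAbs(o[:,:,::-1],alpha=1.1))
```

```text
disc [592.8  78.3] 72.45642610365915
nib end [501.7  59.3] tip [692.2  10.4] collar [639.3  46.8]
knob ends [612.2  68.9] [569.8  92.9] [591.   80.9] 48.731149168214166 -29.49120602042387
tab 2 (array([442.8, 298.5, 123.2]), [1.0165937165748589, 1.01659371657497])
eye 2 (array([445. , 301.3,  77.6]), [1.8600786558090991, 1.8600786558090745])
holder 2 (array([442.3, 298.3,   0.4]), [2.5818924997585566, 2.5818924997585935])
```

View pics/c2.png

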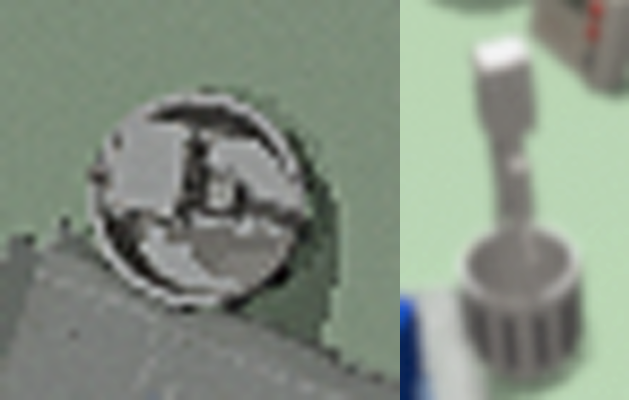

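The basket stands with its eye nearly edge-on to the scene camera: the tab is at (503,55) in the crop, with only a sliver of the window visible. I'll fit its yaw by silhouette and get the tool axes.

```bash
cat > fit.py <<'E'
from h import *
from scipy.optimize import minimize
def box(cx,cy,yaw,hx,hy,z0,z1,oy=0):
    c,s=np.cos(yaw),np.sin(yaw)
    return [[cx+c*a-s*(b+oy),cy+s*a+c*(b+oy),z] for a in(-hx,hx) for b in(-hy,hy) for z in(z0,z1)]
def mask(p,x,y,yaw,roi,U=6):
    x0,y0,w,h=roi;m=np.zeros((h*U,w*U),np.uint8)
    K,D,R,t=cam(p);rv=cv2.Rodrigues(R)[0]
    B=[box(x,y,yaw,9,7,103,137),box(x,y,yaw,4,7,93,104),box(x,y,yaw,4,12.8,88,95),box(x,y,yaw,4,12.8,68,73)]
    B+=[box(x,y,yaw,4,3,68,95,o) for o in(-9.8,9.8)]+[box(x,y,yaw,3,3,30,70,o) for o in(-9.8,9.8)]
    B+=[[[x+22*np.cos(a),y+22*np.sin(a),z] for a in np.linspace(0,6.28,40) for z in(0,40)]]
    for b in B:
        q=cv2.projectPoints(np.array(b,float),rv,t,K,D)[0].reshape(-1,2)
        cv2.fillConvexPoly(m,cv2.convexHull((((q+.5)-[x0,y0])*U*16).astype(np.int32)),255,shift=4)
    return cv2.resize(cv2.GaussianBlur(m,(0,0),0.9*U),(w,h),interpolation=cv2.INTER_AREA)/255.
E
python3 - <<'E'
from fit import *
from scipy.spatial.transform import Rotation as Rn
s=eyes.capture('scene')
roi=(252,216,36,52);x0,y0,w,h=roi
im=s['color'].astype(float)[y0:y0+h,x0:x0+w]
g=(im[...,1]-(im[...,0]+im[...,2])/2)/im.sum(2)*3
bg=np.percentile(g,75);f=np.clip(1-g/bg,0,1)
W=np.ones((h,w));W[:28,22:]=0;W[36:,:10]=0;W[:12,:8]=0  # timer/blue/paper
best=[]
for yd in range(-90,90,6):
    r=minimize(lambda v:(W*(mask(s,v[0],v[1],np.radians(yd),roi)-f)**2).sum(),[443,298],method='Nelder-Mead',options=dict(maxiter=50,initial_simplex=[[443,298],[448,298],[443,303]]))
    best.append((round(r.fun,2),yd,r.x.round(1)))
for b in sorted(best,key=lambda b:b[0])[:10]:print(b)
q=ctrl.sense();w_,a,b,c=q['ee_rot'];R=Rn.from_quat([a,b,c,w_]).as_matrix();print(R.round(3),q['time_s'])
# tab top quad from top-view crop
t=eyes.capture('top');P=[atz(t,(262+u*.115-.5,256+v*.115-.5),137)[:2].round(1) for u,v in[(118,130),(188,137),(180,215),(105,208)]];print(P)
E
```

```text
(np.float64(8.86), -24, array([441.4, 297.7]))
(np.float64(9.91), -30, array([441.5, 297.5]))
(np.float64(10.72), -18, array([441.4, 297.4]))
(np.float64(11.03), -36, array([441.6, 297.6]))
(np.float64(16.99), -42, array([441.4, 297.2]))
(np.float64(17.67), -12, array([441.2, 297.1]))
(np.float64(26.9), -48, array([441.5, 297.3]))
(np.float64(28.53), -6, array([441.5, 297.4]))
(np.float64(39.08), -54, array([441.2, 296.6]))
(np.float64(41.42), 0, array([441.3, 296.8]))
[[ 0.973 -0.     0.23 ]
 [-0.23  -0.     0.973]
 [-0.    -1.    -0.   ]] 1.65
[array([448.7, 302.8]), array([447.6, 289.9]), array([433.2, 291.1]), array([434.3, 305. ])]
```

Yaw is about -25° at (442,298). Branch now points at about -35° and the pointer line at -167°, so I need a clockwise turn of about 132°. Moving over the knob.

```bash
python3 -m crank '[{"dp":[36,0,-20],"roll":0.05,"gripper":120},{"dp":[72,0,-40],"roll":0.1,"gripper":120},{"dp":[108,0,-60],"roll":0.15,"gripper":120},{"dp":[144,0,-80],"roll":0.2,"gripper":120},{"dp":[180,0,-100],"roll":0.25,"gripper":120},{"dp":[216,0,-120],"roll":0.3,"gripper":120},{"dp":[252,0,-140],"roll":0.35,"gripper":120},{"dp":[288,0,-160],"roll":0.379,"gripper":120},{"dp":[324,0,-180],"roll":0.379,"gripper":120},{"dp":[360,0,-200],"roll":0.379,"gripper":120}]' 30
cat > st.py <<'E'
from h import *
from scipy.spatial.transform import Rotation as Rn
np.set_printoptions(precision=2,suppress=True)
def Rt(q=None):
    w,a,b,c=(q or ctrl.sense())['ee_rot'];return Rn.from_quat([a,b,c,w]).as_matrix()
def go(X,yaw=None):
    q=ctrl.sense();R=Rt(q);d=R.T@(np.array(X)-q['eef_pos']);y=np.degrees(np.arctan2(R[1,0],R[0,0]))
    print('t',round(q['time_s'],2),'pos',q['eef_pos'],'yaw',round(y,2),'F',q['force'],'g',round(q['grip_width'],3),'dp',d.round(1),'roll',None if yaw is None else round(-np.radians((yaw-y+180)%360-180),3),'q6',q['joints'][[0,5]])
E
python3 -c "
from st import *
go([593,80,253],-35)"
```

```text
time_s: 2.53
eef_pos: [426.3, 231.9, 253.5]
ee_rot: [0.674, -0.674, 0.213, -0.213]
force: [-0.1, 0.4, 1.0]
grip_width: 0.533
t 2.53 pos [426.26 231.87 253.48] yaw -35.02 F [-0.06  0.35  1.  ] g 0.533 dp [223.7   0.5 -28.7] roll -0.0 q6 [ 0.26 -0.7 ]
```

```bash
python3 -m crank '[{"dp":[38,0,-5],"roll":0,"gripper":120},{"dp":[76,0,-10],"roll":0,"gripper":120},{"dp":[114,0,-15],"roll":0,"gripper":120},{"dp":[152,0,-20],"roll":0,"gripper":120},{"dp":[190,0,-25],"roll":0,"gripper":120},{"dp":[223,0,-28.5],"roll":0,"gripper":120},{"dp":[223,0,-28.5],"roll":0,"gripper":120}]'
python3 - <<'E'
from st import *
go([593,80,188],-35)
t=eyes.capture('top')
c=cv2.resize(t['color'][90:250,340:500],(600,600),interpolation=cv2.INTER_CUBIC);cv2.imwrite('pics/c3.png',cv2.convertScaleAbs(c[:,:,::-1],alpha=1.4))
E
```

```text
time_s: 3.12
eef_pos: [594.4, 78.1, 252.1]
ee_rot: [-0.674, 0.674, -0.214, 0.214]
force: [0.1, 0.4, -0.9]
grip_width: 0.525
t 3.12 pos [594.36  78.07 252.14] yaw -35.26 F [ 0.12  0.37 -0.89] g 0.525 dp [-2.3 64.1  0.8] roll -0.004 q6 [-0.06 -1.02]
```

View pics/c3.png

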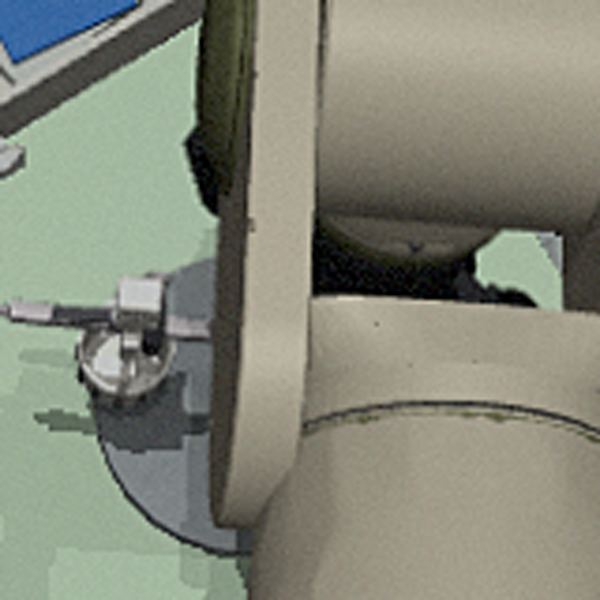

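The arm hides the knob in this view, so I'll descend and feel. First down, then close.

```bash
python3 -m crank '[{"dp":[-2,20,0.5],"roll":0,"gripper":120},{"dp":[-2,40,0.5],"roll":0,"gripper":120},{"dp":[-2,54,0.5],"roll":0,"gripper":120},{"dp":[-2,64,0.5],"roll":0,"gripper":120},{"dp":[-2,64,0.5],"roll":0,"gripper":120},{"dp":[-2,64,0.5],"roll":0,"gripper":170},{"dp":[-2,64,0.5],"roll":0,"gripper":190}]' 20
python3 -m crank '[{"dp":[0,0,0],"roll":0,"gripper":205},{"dp":[0,0,0],"roll":0,"gripper":220},{"dp":[0,0,0],"roll":0,"gripper":235},{"dp":[0,0,0],"roll":0,"gripper":255},{"dp":[0,0,0],"roll":0,"gripper":255},{"dp":[0,0,0],"roll":0,"gripper":255}]' 20
python3 -c "
from st import *
go([593,80,188],-35);q=ctrl.sense();print(Rt().T@q['force'],Rt().T@q['wrist_torque'])"
```

```text
time_s: 3.75
eef_pos: [590.3, 84.2, 190.5]
ee_rot: [0.675, -0.674, 0.212, -0.213]
force: [-0.2, 0.7, 0.6]
grip_width: 0.267
time_s: 4.25
eef_pos: [590.6, 84.4, 190.4]
ee_rot: [0.675, -0.674, 0.212, -0.213]
force: [1.5, 5.8, 5.7]
grip_width: 0.135
t 4.25 pos [590.56  84.43 190.4 ] yaw -34.98 F [1.51 5.77 5.66] g 0.135 dp [ 4.5  2.4 -2.2] roll 0.0 q6 [-0.05 -1.02]
[-2.06 -5.66  5.6 ] [ 0.66 -0.07  0.24]
```

Knob is gripped (11.5 mm). I'll recentre along the knob by 4.5 mm, then start turning gradually, watching the forces.

```bash
python3 -m crank '[{"dp":[0,0,0],"roll":0,"gripper":200},{"dp":[2,2,0],"roll":0,"gripper":200},{"dp":[4.5,2,0],"roll":0,"gripper":200},{"dp":[4.5,2,0],"roll":0,"gripper":200},{"dp":[4.5,2,0],"roll":0,"gripper":255},{"dp":[4.5,2,0],"roll":0,"gripper":255},{"dp":[4.5,2,0],"roll":0,"gripper":255},{"dp":[4.5,2,0],"roll":0.1,"gripper":255},{"dp":[4.5,2,0],"roll":0.2,"gripper":255},{"dp":[4.5,2,0],"roll":0.3,"gripper":255}]' 25
python3 -c "
from st import *
go([593,80,188],-167.2);q=ctrl.sense();print(Rt().T@q['force'],Rt().T@q['wrist_torque'])"
```

```text
time_s: 5.08
eef_pos: [594.5, 82.0, 187.1]
ee_rot: [0.635, -0.634, 0.312, -0.313]
force: [9.1, 4.4, -3.6]
grip_width: 0.137
t 5.08 pos [594.51  81.97 187.05] yaw -52.44 F [ 9.08  4.41 -3.57] g 0.137 dp [ 0.6 -1.  -2.4] roll 2.003 q6 [-0.06 -0.71]
[2.04 3.6  9.88] [ 0.99 -0.17 -0.15]
```

```bash
python3 -m crank '[{"dp":[0,0,0.5],"roll":0.11,"gripper":255},{"dp":[0,0,1],"roll":0.22,"gripper":255},{"dp":[0,0,1],"roll":0.33,"gripper":255},{"dp":[0,0,1],"roll":0.44,"gripper":255},{"dp":[0,0,1],"roll":0.55,"gripper":255},{"dp":[0,0,1],"roll":0.66,"gripper":255},{"dp":[0,0,1],"roll":0.77,"gripper":255},{"dp":[0,0,1],"roll":0.88,"gripper":255},{"dp":[0,0,1],"roll":0.99,"gripper":255}]' 25
python3 -c "
from st import *
go([593,80,188],-167.2);q=ctrl.sense();print(Rt().T@q['force'],Rt().T@q['wrist_torque'])"
```

```text
time_s: 5.83
eef_pos: [595.3, 82.2, 187.1]
ee_rot: [-0.41, 0.409, -0.576, 0.577]
force: [7.7, 1.2, -3.2]
grip_width: 0.135
t 5.83 pos [595.34  82.17 187.05] yaw -109.21 F [ 7.66  1.19 -3.16] g 0.135 dp [ 2.8 -1.  -1.5] roll 1.012 q6 [-0.06  0.28]
[-3.64  3.18  6.84] [ 0.73 -0.14  0.61]
```

```bash
python3 -m crank '[{"dp":[0,0,0],"roll":0.11,"gripper":255},{"dp":[0,0,0],"roll":0.22,"gripper":255},{"dp":[0,0,0],"roll":0.33,"gripper":255},{"dp":[0,0,0],"roll":0.44,"gripper":255},{"dp":[0,0,0],"roll":0.55,"gripper":255},{"dp":[0,0,0],"roll":0.66,"gripper":255},{"dp":[0,0,0],"roll":0.77,"gripper":255},{"dp":[0,0,0],"roll":0.88,"gripper":255},{"dp":[0,0,0],"roll":0.97,"gripper":255},{"dp":[0,0,0],"roll":1.015,"gripper":255}]' 25
python3 - <<'E'
from st import *
go([593,80,188],-167.2)
t=eyes.capture('top')
for n,z in(('branch_tip',150),('branch_mid',150),('stand',0)):
    for r in models.spot_point(t,n)[:2]: print(n,np.array(r['centre']),round(r['confidence'],2),atz(t,r['centre'],z))
c=cv2.resize(t['color'][140:260,345:465],(600,600),interpolation=cv2.INTER_CUBIC);cv2.imwrite('pics/c4.png',cv2.convertScaleAbs(c[:,:,::-1],alpha=1.4))
E
```

```text
time_s: 6.67
eef_pos: [596.0, 81.6, 187.1]
ee_rot: [-0.079, 0.076, -0.703, 0.703]
force: [10.9, -1.8, -6.6]
grip_width: 0.131
t 6.67 pos [595.96  81.56 187.06] yaw -167.36 F [10.87 -1.8  -6.64] g 0.131 dp [ 3.2 -0.9  0.9] roll -0.003 q6 [-0.06  1.29]
```

```bash
python3 -m crank '[{"dp":[0,0,0],"roll":0,"gripper":120},{"dp":[0,0,0],"roll":0,"gripper":120},{"dp":[0,0,0],"roll":0,"gripper":120},{"dp":[0,-30,0],"roll":0,"gripper":120},{"dp":[0,-66,0],"roll":0,"gripper":120},{"dp":[15,-66,-35],"roll":0.1,"gripper":120},{"dp":[30,-66,-71],"roll":0.2,"gripper":120},{"dp":[45,-66,-107],"roll":0.3,"gripper":120},{"dp":[60,-66,-142],"roll":0.4,"gripper":120},{"dp":[75,-66,-178],"roll":0.5,"gripper":120}]' 25
python3 - <<'E'
from st import *
go([442,298,250],155)
t=eyes.capture('top')
for n,z in(('branch_tip',150),('branch_mid',150),('branch_root',150),('knob',181),('stand',0)):
    for r in models.spot_point(t,n)[:2]: print(n,np.array(r['centre']),round(r['confidence'],2),atz(t,r['centre'],z))
c=cv2.resize(t['color'][140:260,345:465],(600,600),interpolation=cv2.INTER_CUBIC);cv2.imwrite('pics/c4.png',cv2.convertScaleAbs(c[:,:,::-1],alpha=1.4))
E
```

```text
time_s: 7.7
eef_pos: [480.1, 239.7, 253.4]
ee_rot: [0.098, -0.099, -0.7, 0.7]
force: [0.4, 0.3, 1.2]
grip_width: 0.531
t 7.7 pos [480.13 239.74 253.45] yaw 163.99 F [0.44 0.32 1.23] g 0.531 dp [ 52.7   3.4 -45.5] roll 0.157 q6 [0.24 2.1 ]
branch_tip [431.4 249.1] 0.71 [483.81  55.57 150.  ]
branch_tip [284.2 278.9] 0.23 [434.58 286.86 150.  ]
branch_mid [426.6 228.7] 0.7 [516.2   62.93 150.  ]
branch_root [416.8 177.5] 0.83 [598.78  77.76 150.  ]
knob [417.3 177.3] 0.75 [591.82  81.17 181.  ]
stand [404.9 200.1] 0.84 [591.14  79.95   0.  ]
stand [435.4 253.2] 0.17 [493.28  24.48   0.  ]
```

View pics/c4.png

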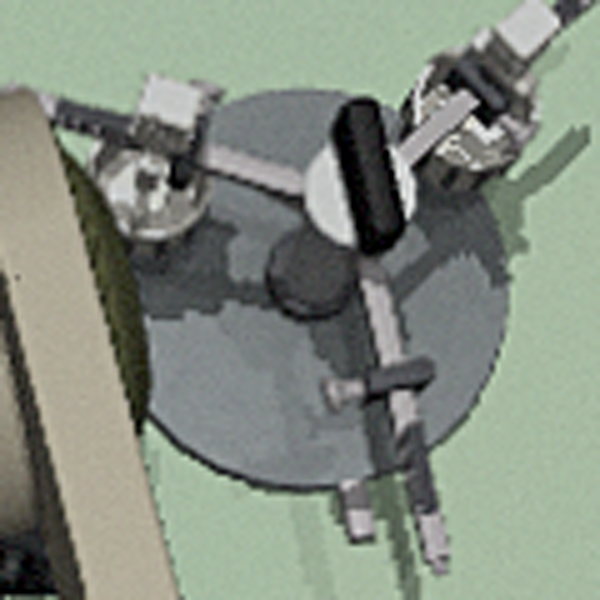

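The view shows the branch swung around to the pointer: tip at crop (438,568), nib end at (362,538), collar at (400,377). Next I'll compute directions.

Run:
```python
from st import *
t=eyes.capture('top')
C=lambda x,y,z:atz(t,(345+x/5-.5,140+y/5-.5),z)[:2]
rim=np.array([C(*q,24) for q in [(300,90),(220,108),(510,290),(495,360),(300,490),(215,460),(440,453),(365,482)]])
A=np.c_[2*rim,np.ones(len(rim))];s=np.linalg.lstsq(A,(rim**2).sum(1),rcond=None)[0]
c=s[:2];print('disc',c,np.sqrt(s[2]+c@c))
n=C(362,542,12);tip=C(437,573,150);col=C(400,372,162);b1=C(369,275,150);cc=C(403,392,150);ne=C(352,488,12)
ang=lambda v:np.degrees(np.arctan2(v[1],v[0]))
print('nib',n,ne,'tip',tip,'collar top',col,'outer face~',C(402,390,162), C(405,392,150))
for c in (c,np.array([594.5,81])): print(c,'nib',ang(n-c),np.linalg.norm(n-c),'tip',ang(tip-c),np.linalg.norm(tip-c))
print('branch line',ang(tip-b1),b1)
k=[C(358,100,198),C(380,250,198)];print('knob',k,ang(k[1]-k[0]),(k[0]+k[1])/2)
go([442,298,250],155)
```

```text
disc [592.05  79.85] 73.23658094182956
nib [501.32  60.  ] [520.95  63.52] tip [475.89  54.84] collar top [537.82  67.83] outer face~ [532.11  67.25] [533.48  64.53]
[592.05  79.85] nib -167.65656381724756 92.88063265414662 tip -167.84641416303663 118.81794245966216
[594.5  81. ] nib -167.29945552884323 95.52120266132587 tip -167.56143805092245 121.45617225074723
branch line -167.6696571581752 [571.1   75.65]
knob [array([615.6 ,  84.98]), array([568.99,  78.82])] -172.47122798761197 [592.29  81.9 ]
t 8.05 pos [482.21 237.73 253.17] yaw 164.25 F [-0.28  0.16  0.74] g 0.53 dp [ 55.1   3.2 -47.1] roll 0.162 q6 [0.24 2.09]
```

Alignment is good: nib -167.5°, branch -167.7°. Now to the basket.

```bash
python3 -m crank '[{"dp":[25,0,-22],"roll":0.08,"gripper":130},{"dp":[55,0,-47],"roll":0.16,"gripper":130},{"dp":[55,0,-47],"roll":0.16,"gripper":130},{"dp":[55,30,-47],"roll":0.16,"gripper":130},{"dp":[55,60,-47],"roll":0.16,"gripper":130},{"dp":[55,66,-47],"roll":0.16,"gripper":130},{"dp":[55,66,-47],"roll":0.16,"gripper":130}]' 25
python3 - <<'E'
from st import *
go([442,298,127],155)
s=eyes.capture('scene')
for r in models.spot_point(s,'tab')[:3]: print(r['centre'],r['confidence'],atz(s,r['centre'],122))
c=cv2.resize(s['color'][195:290,235:315],(506,600),interpolation=cv2.INTER_CUBIC);cv2.imwrite('pics/c5.png',c[:,:,::-1])
E
```

```text
time_s: 8.63
eef_pos: [441.3, 297.8, 185.8]
ee_rot: [0.154, -0.151, -0.69, 0.691]
force: [-0.2, -0.2, 0.7]
grip_width: 0.487
t 8.63 pos [441.3  297.78 185.84] yaw 155.07 F [-0.15 -0.16  0.68] g 0.487 dp [-0.7 58.8 -0.7] roll 0.001 q6 [0.37 2.38]
[266.2, 227.7] 0.94 [443.37 306.19 122.  ]
[250.3, 278.8] 0.77 [346.19 198.58 122.  ]
[307.9, 221.7] 0.6 [520.71 274.54 122.  ]
```

View pics/c5.png

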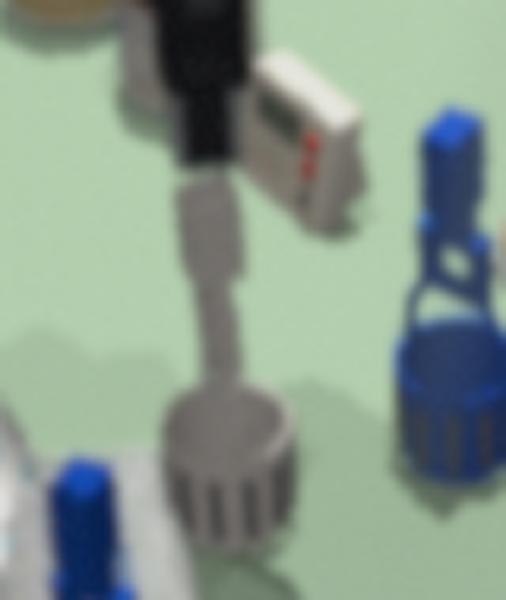

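The near finger sits centred above the white tab, and the tab is seen edge-on, so the yaw holds. Descending and closing.

```bash
python3 -m crank '[{"dp":[0,20,0],"roll":0,"gripper":130},{"dp":[0,40,0],"roll":0,"gripper":130},{"dp":[0,54,0],"roll":0,"gripper":130},{"dp":[0,58,0],"roll":0,"gripper":150},{"dp":[0,58,0],"roll":0,"gripper":180},{"dp":[0,58,0],"roll":0,"gripper":200},{"dp":[0,58,0],"roll":0,"gripper":210},{"dp":[0,58,0],"roll":0,"gripper":220},{"dp":[0,58,0],"roll":0,"gripper":255},{"dp":[0,58,0],"roll":0,"gripper":255}]' 25
python3 -m crank '[{"dp":[0,0,0],"roll":0,"gripper":255},{"dp":[0,0,0],"roll":0,"gripper":255},{"dp":[0,0,0],"roll":0,"gripper":255}]' 25
python3 - <<'E'
from st import *
go([442,298,127],155)
E
```

```text
time_s: 9.57
eef_pos: [442.2, 299.2, 130.8]
ee_rot: [-0.151, 0.153, 0.691, -0.69]
force: [0.8, 0.1, 6.8]
grip_width: 0.163
time_s: 9.82
eef_pos: [442.2, 299.1, 130.8]
ee_rot: [-0.151, 0.153, 0.691, -0.69]
force: [0.4, 0.8, 6.2]
grip_width: 0.158
t 9.82 pos [442.17 299.13 130.82] yaw 155.12 F [0.38 0.78 6.17] g 0.158 dp [-0.3  3.8  1.1] roll 0.002 q6 [0.38 2.38]
```

```bash
python3 -m crank '[{"dp":[0,-15,0],"roll":0,"gripper":255},{"dp":[0,-40,0],"roll":0,"gripper":255},{"dp":[0,-65,0],"roll":0,"gripper":255},{"dp":[0,-74,0],"roll":0,"gripper":255},{"dp":[-14,-74,28],"roll":-0.1,"gripper":255},{"dp":[-31,-74,60],"roll":-0.2,"gripper":255},{"dp":[-48,-74,93],"roll":-0.3,"gripper":255},{"dp":[-65,-74,126],"roll":-0.4,"gripper":255},{"dp":[-82,-74,159],"roll":-0.5,"gripper":255},{"dp":[-98,-74,190],"roll":-0.6,"gripper":255}]' 25
python3 -m crank '[{"dp":[-10,0,14],"roll":-0.04,"gripper":255},{"dp":[-12,0,19],"roll":-0.05,"gripper":255},{"dp":[-12,0,19],"roll":-0.05,"gripper":255},{"dp":[-12,0,19],"roll":-0.05,"gripper":255}]'
python3 - <<'E'
from st import *
go([452.4,49.7,195],-167.6)
t=eyes.capture('top');s=eyes.capture('scene')
for p in(t,s):
  for n,z in(('tab',186),('eye',152),('holder',64),('branch_tip',150)):
    for r in models.spot_point(p,n)[:4]: print(n,np.array(r['centre']),round(r['confidence'],2),atz(p,r['centre'],z))
c=cv2.resize(t['color'][180:300,380:500],(600,600),interpolation=cv2.INTER_CUBIC);cv2.imwrite('pics/c6.png',cv2.convertScaleAbs(c[:,:,::-1],alpha=1.4))
E
```

```text
time_s: 10.65
eef_pos: [449.8, 83.4, 203.0]
ee_rot: [-0.06, 0.06, -0.704, 0.705]
force: [1.0, -0.5, -0.6]
grip_width: 0.159
time_s: 10.98
eef_pos: [464.9, 69.0, 202.9]
ee_rot: [0.076, -0.076, 0.703, -0.703]
force: [-0.5, 1.0, -1.4]
grip_width: 0.161
t 10.98 pos [464.94  69.04 202.93] yaw -167.69 F [-0.48  1.   -1.36] g 0.161 dp [16.4  7.9 16.2] roll -0.002 q6 [-0.1   1.25]
tab [333.8 337.4] 0.92 [345.5  207.92 186.  ]
tab [290.2 225.8] 0.82 [513.5  276.03 186.  ]
eye [290.  228.7] 0.89 [513.97 278.93 152.  ]
eye [337.6 334.2] 0.67 [349.32 202.19 152.  ]
eye [218.4 217.9] 0.48 [530.62 393.9  152.  ]
holder [298.3 238.2] 0.83 [510.31 271.23  64.  ]
holder [335.4 335.2] 0.74 [344.94 205.65  64.  ]
branch_tip [415.  175.8] 0.2 [601.53  80.62 150.  ]
tab [247.6 273.7] 0.69 [320.14 150.92 186.  ]
tab [307.5 223.1] 0.58 [474.32 204.29 186.  ]
eye [309.1 232.7] 0.63 [483.88 214.49 152.  ]
eye [251.1 291. ] 0.61 [319.41 143.8  152.  ]
holder [252.8 320.5] 0.89 [322.26 157.64  64.  ]
holder [308.3 267.5] 0.82 [480.95 215.94  64.  ]
```

View pics/c6.png

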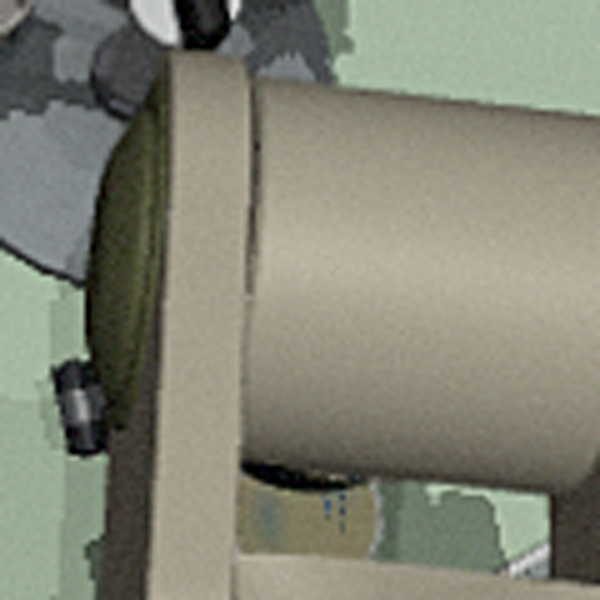

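The arm hides the branch here, so I'll rely on the knob-grip lines. All three yaws intersect at the axis (595.1, 81.3) in the robot frame. Offsets to the start of insertion are x +18, y +7.6, z +16.

```bash
python3 -m crank '[{"dp":[12,3,6],"roll":0,"gripper":255},{"dp":[18,7.6,16],"roll":-0.002,"gripper":255},{"dp":[18,7.6,16.2],"roll":-0.003,"gripper":255},{"dp":[18,7.6,16.2],"roll":-0.003,"gripper":255},{"dp":[18,7.6,16.2],"roll":-0.003,"gripper":255}]' 25
cat >> st.py <<'E'
def br():
    q=ctrl.sense();R=Rt(q);a=np.radians(-167.5);u=np.array([np.cos(a),np.sin(a)]);v=np.array([-u[1],u[0]])
    d=q['eef_pos'][:2]-[595.1,81.3]
    print('t',round(q['time_s'],2),'r',round(d@u,2),'lat(z)',round(d@v,2),'eye z',round(q['eef_pos'][2]-42.8-150,2),'yaw',round(np.degrees(np.arctan2(R[1,0],R[0,0])),2),'Ftool',R.T@q['force'],'M',R.T@q['wrist_torque'],'g',round(q['grip_width'],3))
E
python3 -c "
from st import *
br()"
```

```text
time_s: 11.9
eef_pos: [451.5, 49.0, 196.0]
ee_rot: [0.077, -0.077, 0.703, -0.703]
force: [0.0, -0.6, -0.9]
grip_width: 0.161
t 11.9 r 147.21 lat(z) 0.47 eye z 3.17 yaw -167.48 Ftool [0.1  0.88 0.64] M [-0.04  0.01 -0.01] g 0.161
```

Now inward slowly, with y +0.7 and z -0.5, stopping at r≈119.

```bash
python3 -m crank '[{"dp":[-5,0.7,-0.5],"roll":0,"gripper":255},{"dp":[-10,0.7,-0.5],"roll":0,"gripper":255},{"dp":[-14,0.7,-0.5],"roll":0,"gripper":255},{"dp":[-17,0.7,-0.5],"roll":0,"gripper":255},{"dp":[-19,0.7,-0.5],"roll":0,"gripper":255},{"dp":[-21,0.7,-0.5],"roll":0,"gripper":255}]' 25; python3 -c "
from st import *
br()"
python3 -m crank '[{"dp":[-1.5,0,0],"roll":0,"gripper":255},{"dp":[-3,0,0],"roll":0,"gripper":255},{"dp":[-4.5,0,0],"roll":0,"gripper":255},{"dp":[-6,0,0],"roll":0,"gripper":255},{"dp":[-6,0,0],"roll":0,"gripper":255}]' 25; python3 -c "
from st import *
br()"
```

```text
time_s: 12.4
eef_pos: [471.8, 53.9, 194.9]
ee_rot: [0.077, -0.077, 0.703, -0.703]
force: [0.5, 0.4, -0.6]
grip_width: 0.16
t 12.4 r 126.29 lat(z) 0.03 eye z 2.09 yaw -167.45 Ftool [-0.61  0.6  -0.23] M [ 0.02  0.02 -0.03] g 0.16
time_s: 12.82
eef_pos: [477.6, 55.1, 195.0]
ee_rot: [-0.077, 0.077, -0.703, 0.703]
force: [0.1, -0.2, -1.0]
grip_width: 0.159
t 12.82 r 120.37 lat(z) 0.13 eye z 2.22 yaw -167.47 Ftool [-0.06  0.99  0.22] M [ 0.01 -0.    0.02] g 0.159
```

Threading without contact. Continue to r≈100, then on past the catch in stages.

```bash
python3 -m crank '[{"dp":[-3,0,0],"roll":0,"gripper":255},{"dp":[-6,0,0],"roll":0,"gripper":255},{"dp":[-9,0,0],"roll":0,"gripper":255},{"dp":[-12,0,0],"roll":0,"gripper":255},{"dp":[-15,0,0],"roll":0,"gripper":255},{"dp":[-18,0,0],"roll":0,"gripper":255},{"dp":[-20,0,0],"roll":0,"gripper":255}]' 25; python3 -c "
from st import *
br()"
python3 -m crank '[{"dp":[-2,0,0],"roll":0,"gripper":255},{"dp":[-4,0,0],"roll":0,"gripper":255},{"dp":[-6,0,0],"roll":0,"gripper":255},{"dp":[-8,0,0],"roll":0,"gripper":255},{"dp":[-10,0,0],"roll":0,"gripper":255}]' 25; python3 -c "
from st import *
br()"
```

```text
time_s: 13.4
eef_pos: [497.3, 59.5, 195.0]
ee_rot: [-0.077, 0.077, -0.703, 0.703]
force: [-0.4, -0.4, -0.6]
grip_width: 0.16
t 13.4 r 100.19 lat(z) 0.11 eye z 2.17 yaw -167.46 Ftool [0.5  0.59 0.31] M [-0.01  0.04 -0.05] g 0.16
time_s: 13.82
eef_pos: [506.8, 61.6, 195.0]
ee_rot: [-0.077, 0.077, -0.703, 0.703]
force: [-2.5, 0.2, 1.4]
grip_width: 0.158
t 13.82 r 90.46 lat(z) 0.1 eye z 2.25 yaw -167.47 Ftool [ 2.41 -1.43 -0.76] M [ 0.02 -0.   -0.44] g 0.158
```

Catch is engaged (2.4 N). Continue in short stages.

```bash
for k in 1; do python3 -m crank '[{"dp":[-2,0,0],"roll":0,"gripper":255},{"dp":[-4,0,0],"roll":0,"gripper":255},{"dp":[-6,0,0],"roll":0,"gripper":255},{"dp":[-8,0,0],"roll":0,"gripper":255},{"dp":[-8,0,0],"roll":0,"gripper":255}]' 25; done >/dev/null; python3 -c "
from st import *
br()"
python3 -m crank '[{"dp":[-1,0,0],"roll":0,"gripper":255},{"dp":[-2,0,0],"roll":0,"gripper":255},{"dp":[-3,0,0],"roll":0,"gripper":255},{"dp":[-4,0,0],"roll":0,"gripper":255},{"dp":[-4,0,0],"roll":0,"gripper":255}]' 25 >/dev/null; python3 -c "
from st import *
br()"
```

```text
t 14.23 r 82.06 lat(z) 0.11 eye z 2.27 yaw -167.47 Ftool [ 0.28 -1.89 -0.45] M [-0.08  0.02 -0.15] g 0.161
t 14.65 r 78.17 lat(z) 0.12 eye z 2.32 yaw -167.46 Ftool [ 1.09 -2.37  0.59] M [-0.08  0.05 -0.18] g 0.161
```

```bash
python3 -m crank '[{"dp":[-1,0,0],"roll":0,"gripper":255},{"dp":[-2,0,0],"roll":0,"gripper":255},{"dp":[-3,0,0],"roll":0,"gripper":255},{"dp":[-3,0,0],"roll":0,"gripper":255}]' 25 >/dev/null; python3 -c "
from st import *
br()"
python3 -m crank '[{"dp":[-1,0,0],"roll":0,"gripper":255},{"dp":[-2,0,0],"roll":0,"gripper":255},{"dp":[-2,0,0],"roll":0,"gripper":255}]' 25 >/dev/null; python3 -c "
from st import *
br()"
python3 -m crank '[{"dp":[-1,0,0],"roll":0,"gripper":255},{"dp":[-2,0,0],"roll":0,"gripper":255},{"dp":[-2,0,0],"roll":0,"gripper":255}]' 25 >/dev/null; python3 -c "
from st import *
br()"
```

```text
t 14.98 r 75.3 lat(z) 0.11 eye z 2.23 yaw -167.47 Ftool [ 0.89 -2.02 -0.27] M [ 0.01  0.07 -0.15] g 0.16
t 15.23 r 73.35 lat(z) 0.1 eye z 2.22 yaw -167.47 Ftool [-0.03 -1.75 -0.93] M [-0.06 -0.   -0.16] g 0.162
t 15.48 r 71.34 lat(z) 0.07 eye z 2.01 yaw -167.47 Ftool [0.16 0.73 0.47] M [-0.1  -0.01 -0.01] g 0.161
```

The catch load vanished at r≈71.3, so it has jumped behind the eye. I'll feel for the collar in 0.7 mm steps.

```bash
python3 -m crank '[{"dp":[-0.7,0,0],"roll":0,"gripper":255},{"dp":[-0.7,0,0],"roll":0,"gripper":255}]' 25 >/dev/null; python3 -c "
from st import *
br()"
python3 -m crank '[{"dp":[-0.7,0,0],"roll":0,"gripper":255},{"dp":[-0.7,0,0],"roll":0,"gripper":255}]' 25 >/dev/null; python3 -c "
from st import *
br()"
```

```text
t 15.65 r 70.83 lat(z) 0.06 eye z 1.98 yaw -167.46 Ftool [-0.16  1.11  0.67] M [0.03 0.02 0.02] g 0.158
t 15.82 r 70.11 lat(z) 0.08 eye z 2.12 yaw -167.46 Ftool [0.28 1.57 0.35] M [-0.01  0.02  0.05] g 0.157
```

```bash
python3 -m crank '[{"dp":[-0.6,0,0],"roll":0,"gripper":255},{"dp":[-0.6,0,0],"roll":0,"gripper":255}]' 25 >/dev/null; python3 -c "
from st import *
br()"
python3 -m crank '[{"dp":[-0.6,0,0],"roll":0,"gripper":255},{"dp":[-0.6,0,0],"roll":0,"gripper":255}]' 25 >/dev/null; python3 -c "
from st import *
br()"
```

```text
t 15.98 r 69.49 lat(z) 0.08 eye z 2.19 yaw -167.46 Ftool [-1.11  0.96 -0.51] M [ 0.   -0.03 -0.02] g 0.162
t 16.15 r 68.88 lat(z) 0.09 eye z 2.19 yaw -167.47 Ftool [0.04 1.17 0.03] M [-0.07  0.02  0.01] g 0.16
```

```bash
python3 -m crank '[{"dp":[-0.5,0,0],"roll":0,"gripper":255},{"dp":[-0.5,0,0],"roll":0,"gripper":255}]' 25 >/dev/null; python3 -c "
from st import *
br()"
python3 -m crank '[{"dp":[-0.4,0,0],"roll":0,"gripper":255},{"dp":[-0.4,0,0],"roll":0,"gripper":255}]' 25 >/dev/null; python3 -c "
from st import *
br()"
```

```text
t 16.32 r 68.41 lat(z) 0.07 eye z 2.18 yaw -167.46 Ftool [0.42 1.1  0.15] M [ 0.   -0.05  0.05] g 0.157
t 16.48 r 68.02 lat(z) 0.1 eye z 2.19 yaw -167.47 Ftool [-0.85  0.85  0.19] M [0.02 0.01 0.01] g 0.161
```

```bash
for i in 1 2; do :; done; python3 -m crank '[{"dp":[-0.4,0,0],"roll":0,"gripper":255},{"dp":[-0.4,0,0],"roll":0,"gripper":255}]' 25 >/dev/null; python3 -c "
from st import *
br()"
python3 -m crank '[{"dp":[-0.4,0,0],"roll":0,"gripper":255},{"dp":[-0.4,0,0],"roll":0,"gripper":255}]' 25 >/dev/null; python3 -c "
from st import *
br()"
```

```text
t 16.65 r 67.72 lat(z) 0.08 eye z 2.2 yaw -167.46 Ftool [0.99 0.09 0.23] M [ 0.02  0.02 -0.11] g 0.159
t 16.82 r 67.58 lat(z) 0.09 eye z 2.17 yaw -167.46 Ftool [ 3.63 -1.54  0.44] M [ 0.05  0.04 -0.63] g 0.159
```

Collar contact at 3.6 N, r=67.6. Back off 0.8 mm, lower onto the branch and release.

```bash
python3 -m crank '[{"dp":[0.8,0,0],"roll":0,"gripper":255},{"dp":[0.8,0.8,0],"roll":0,"gripper":255},{"dp":[0.8,1.5,0],"roll":0,"gripper":255},{"dp":[0.8,2,0],"roll":0,"gripper":255},{"dp":[0.8,2,0],"roll":0,"gripper":255}]' 25; python3 -c "
from st import *
br()"
python3 -m crank '[{"dp":[0,0,0],"roll":0,"gripper":215},{"dp":[0,0,0],"roll":0,"gripper":200},{"dp":[0,0,0],"roll":0,"gripper":180},{"dp":[0,0,0],"roll":0,"gripper":150},{"dp":[0,0,0],"roll":0,"gripper":140},{"dp":[0,0,0],"roll":0,"gripper":140},{"dp":[0,-8,0],"roll":0,"gripper":140},{"dp":[0,-25,0],"roll":0,"gripper":140},{"dp":[0,-50,0],"roll":0,"gripper":140},{"dp":[0,-75,0],"roll":0,"gripper":140}]' 25; python3 -c "
from st import *
br()"
```

```text
time_s: 17.23
eef_pos: [528.7, 66.5, 192.9]
ee_rot: [0.077, -0.077, 0.703, -0.703]
force: [-0.3, -0.0, -0.5]
grip_width: 0.157
t 17.23 r 68.0 lat(z) 0.07 eye z 0.06 yaw -167.47 Ftool [ 0.3   0.53 -0.04] M [0.01 0.03 0.01] g 0.157
time_s: 18.07
eef_pos: [528.4, 66.5, 269.3]
ee_rot: [0.077, -0.077, 0.703, -0.703]
force: [0.7, 0.4, 0.5]
grip_width: 0.45
t 18.07 r 68.32 lat(z) 0.0 eye z 76.51 yaw -167.46 Ftool [-0.79 -0.54 -0.2 ] M [ 0.01 -0.04  0.02] g 0.45
```

Clear. Move the arm off to the left (+y is tool -z) and look.

```bash
python3 -m crank '[{"dp":[0,0,-38],"roll":0,"gripper":140},{"dp":[0,0,-76],"roll":0,"gripper":140},{"dp":[0,0,-114],"roll":0,"gripper":140},{"dp":[0,0,-152],"roll":0,"gripper":140},{"dp":[0,0,-190],"roll":0,"gripper":140},{"dp":[0,0,-220],"roll":0,"gripper":140},{"dp":[0,0,-220],"roll":0,"gripper":140}]' 25
python3 - <<'E'
from st import *
t=eyes.capture('top')
for n,z in(('tab',184),('eye',150),('holder',62),('branch_tip',150),('dish_b',0),('dish_a',0),('timer',0)):
    for r in models.spot_point(t,n)[:5]: print(n,np.array(r['centre']),round(r['confidence'],2),atz(t,r['centre'],z))
c=cv2.resize(t['color'][140:260,345:465],(600,600),interpolation=cv2.INTER_CUBIC);cv2.imwrite('pics/c7.png',cv2.convertScaleAbs(c[:,:,::-1],alpha=1.4))
E
```

```text
time_s: 18.65
eef_pos: [479.2, 285.6, 268.6]
ee_rot: [0.079, -0.079, 0.703, -0.702]
force: [-0.6, 0.2, -1.3]
grip_width: 0.453
tab [429.5 213.9] 0.73 [534.11  63.38 184.  ]
eye [423.6 219.6] 0.89 [530.72  67.58 150.  ]
eye [415.  225.4] 0.38 [521.28  81.32 150.  ]
holder [416.4 225.7] 0.59 [534.22  67.35  62.  ]
branch_tip [435.2 249.7] 0.59 [482.91  49.55 150.  ]
branch_tip [438.4 281.2] 0.42 [433.26  44.82 150.  ]
dish_b [440.2 282.8] 0.85 [439.25  16.04   0.  ]
dish_a [440.2 282.8] 0.85 [439.25  16.04   0.  ]
```

View pics/c7.png

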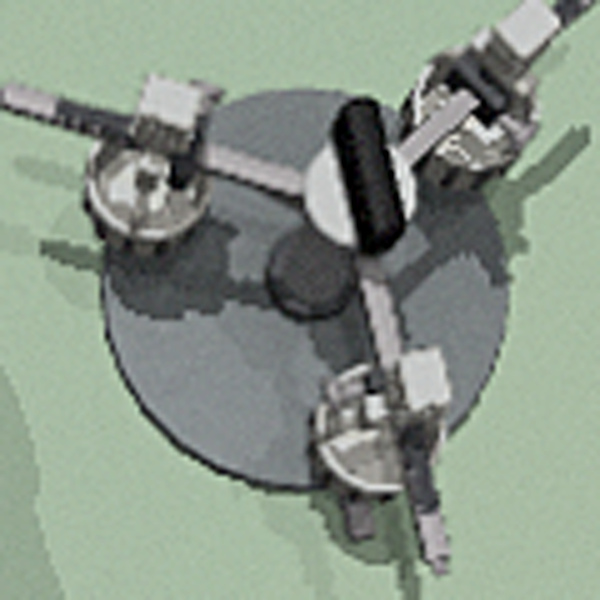

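The basket hangs upright on the branch, with its tab at crop (427,377) and the basket at (375,440). The tip is still at (437,570) over the nib, and the gripper is clear. Handing in.

```bash
python3 -c "
from rig import ctrl
print(ctrl.finish_job())"
```

```text
the job is handed in; nothing more can be done
None
```

The basket is hanging on the empty branch, past the catch and against the collar side, and the job is handed in at about 19 s of the 70 s allowed.

- **Carousel:** I turned it about 132° clockwise by the knob. The branch then stood at -167.7° against the pointer at -167.5°.
- **Basket:** I gripped it by the tab and threaded the eye over the branch without contact. The catch took about 2.4 N and its load vanished at r ≈ 71 mm. I felt the collar at 3.6 N (r = 67.6 mm), backed off slightly, lowered the basket onto the branch and let go.
- **Last picture:** It shows the basket hanging upright about 62–66 mm from the axis, with the tip still in line with the pointer and the gripper well clear.
- **Dishes and timer:** Dish_b reads within about 4 mm of where it started. Dish_a and the timer were not re-measured, because the network did not report them in that picture, but no move came near them.
- **Disagreements:** Camera and touch differed by about 2 mm on the axis position, so I used the touch value for threading. My early hand reading of the tab's yaw from the top view (-7°) disagreed with the silhouette fit (-25°). The grip confirmed the fit.

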